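# Fit the nested lids to the parts tin and lift off the outer cover

### The job

Slide the clear guard of the dust box open, take out the nested lid set in one piece by the post of the inner lid, lower it onto the open tin until the inner lid is fully seated, then slide the guard fully shut again. Last, lift only the outer cover straight off by its collar, leaving the inner lid seated undisturbed, and finish while holding the cover up in the air, clear above the post. Do not let the lids drop, and leave the other things on the bench alone.

Things in the scene. Friction and masses are not known exactly. Their poses are not given: they have to be found in the camera images.
- dust_box: Low grey box fixed to the bench, 180 (x) x 310 (y) x 92 mm high, rails to 99 mm; origin under its centre. The right bay (-y, centre at its own y = -76 mm, inside 168 x 146 mm, floor at 6 mm) holds the lid set under the sliding clear guard; the left bay (+y) has a fixed clear pane. Place and yaw vary.
- guard (a joint): Slide of the clear guard along the box's own +y, in m: 0 = shut (over the right bay), 0.145 = fully open (over the left bay). It stays where it is left; rubbing about 1.5 N. It may start a little ajar.
- guard_grip (a point): Centre of the guard's steel bar handle: round bar 12 mm thick, 76 mm long, lying along the box's x in the middle of the guard, axis 128 mm above the bench, 29 mm above the guard's top face (23 mm free under the bar), a post at each end. Moves with the guard.
- tin: Open round steel tin, loose, 0.8 kg, outer diameter 84 mm, inner diameter 78 mm, rim 75 mm above its underside; origin at the centre of its underside, z up. Empty.
- inner_lid: Steel inner lid, about 0.2 kg: round plug 72 mm across, 12 mm deep (lower edge chamfered), flange 82 mm across from 12 to 16 mm, central post 18 mm thick from 16 to 74 mm. Origin: centre of the plug's underside, z up. It starts on the dust box's floor, its post standing 30 mm out of the cover's collar. Seated on the tin (flange on the rim) its origin is 63 mm above the tin's.
- outer_cover: Aluminium outer cover, about 0.12 kg: plate 100 mm across, 4 mm thick; skirt 94 mm inside, 14 mm down; 24 mm centre hole; round it a collar 44 mm across, 4 to 28 mm above the origin. Origin: centre of the plate's underside, z up. It lies loose on the inner lid's flange (origin 16 mm above the inner lid's) and rides along when that is lifted by the post.
- spray: Bystander: spray can, 59 mm across, 197 mm high, origin under its centre; leave alone.
- grease_tin: Bystander: closed round tin, 77 mm across, 76 mm high, origin under its centre; leave alone.
- tape_measure: Bystander: pocket tape measure, 32 x 63 x 57 mm, origin under its centre; leave alone.
- screw_tub: Bystander: tub with a screw lid, 58 mm across, 55 mm high, origin under its centre; leave alone.
Mind the look-alikes: they are no part of the job. What is shaped like the tin but black or purple is not meant.

How it is judged:
By the outcome, as a careful person would: the job done as asked, in the order asked, and still so for the second after the job is handed in, while the arm keeps its last pose, push and grip.
It also fails if it takes over 72 s, if anything falls off the work surface, if the arm or the gripper's body presses on something with over 40 N, if the wrist force passes 120 N, or if a joint passes its speed limit or range.

### The arm

A 6-joint arm with a two-finger parallel gripper is mounted at the origin on a cart in front of the work surface, level with it; the furniture and walls round the work are solid. World frame = base frame: x ahead of the robot, y to its left, z up, the work surface at z = 0. Lengths are in m, angles in rad, forces in N, time in s.
With the tool pointing down it reaches from about 0.325 to 0.9 m from the base axis. Payload 6.1 kg.
Tool frame: the origin (TCP) lies midway between the tips of the shut fingers; the grasp point (between the pads) lies 19 mm behind it; x points along the fingers, y is the direction in which the jaws open and shut, and the axes are right-handed (so a half turn about x gives the same grasp; the last joint's range is limited). The gripper opens to 85 mm and grips with 20 to 120 N. Pads are 22 mm wide; open, the fingers measure 114 mm over their backs; the gripper's body (76 mm by 85 mm) begins 54 mm behind the grasp point. The pads swing forward as they close: fully open they stand 13 mm farther back than shut.
Start: joints at [1.203, 0.22, 1.526, -0, 1.395, -0.126], TCP at [0.15, 0.607, 0.231] pointing down, gripper open.
Joint ranges: [-2.98, 2.98], [-0.91, 2.08], [0.09, 2.57], [-1.24, 4.39], [0.2, 2.65], [-2.68, 2.68]. Speed limits (rad/s): [2.57, 2.57, 3.01, 3.14, 3.14, 3.14].

### API

Orientations are given as [roll, pitch, yaw] about the fixed x, y, z axes, in that order (R = Rz(yaw) Ry(pitch) Rx(roll)).
In Python, from plant import movep, move_l, set_joints, gripper_to, hold, inverse_kinematics, observe, get_image, get_calibration, Unreachable, job_done gives the robot as it stands. Calls block until the motion is done:
- movep(position, orientation): joint-space move of the TCP to a pose.
- move_l(position, feed=0.15, rotation=None, max_force=None): straight line of the TCP; rotation=None keeps the orientation; feed is the mean speed in m/s. With max_force (N) it stops when the force on the tool has changed by that much, and returns True; else False.
- set_joints(angles): joint-space move.
- gripper_to(opening, f_grip=None): finger opening in m; f_grip is the grip in N (None keeps the last); returns when the fingers have stopped.
- hold(seconds).
- inverse_kinematics(position, orientation): joint angles nearest the present ones, or None.
- observe(): the state.
- get_image(name): name is "scene" or "top" or "wrist"; returns (picture, depth): 384x512x3 uint8, red, green, blue; 384x512 float32, m along the optical axis (not along the pixel's ray), 0 where there is no reading.
- get_calibration(name): a dict with "intrinsics" (3x3 intrinsics, pixels), "world_from_camera" (4x4, takes a point from camera to world coordinates). Camera axes: x right, y down, z forward; pixel columns grow to the right and rows downward; lengths in m; the calibration is good to about 2 mm. A picture is of the moment at which its call begins: read the wrist's pose just before it. get_calibration takes no time and is no camera call; for the wrist camera it gives the pose at the moment of the call.
A pose or a line that the arm cannot do raises Unreachable and nothing moves.
- job_done(): hands the job in, once; it reports no verdict.
The state is a dict: "time_s": time; "q": joint angles; "joint_velocities": joint speeds; "joint_torque": joint torques, N m; "eef_pos": TCP position; "tcp_rot": TCP orientation; "ft_force": force on the tool from outside, world axes, zero at the start; "torque": the same for the moment, N m; "opening": finger opening in m.
Only numpy, scipy, OpenCV 4.12 (cv2) and the standard library are available. Lean on these libraries where they do the work, as an engineer would, in place of code of your own. Each camera call takes 0.05 s, during which the arm holds its last target.

## Working session

There is one attempt and no reset: what is moved stays moved. The work goes in short steps, each a Python script; the robot and the scene stay as the last script left them, time stands still between calls to the robot, and variables do not carry over. Pictures are saved under pics/ and viewed, and the job is handed in when it is done.

```bash
ls; mkdir -p pics; python3 - <<'E'
from plant import *
import cv2,numpy as np
for n in["scene","top","wrist"]:
    im,d=get_image(n);c=get_calibration(n)
    np.savez(f"pics/{n}0.npz",im=im,d=d,K=c["intrinsics"],T=c["world_from_camera"])
    cv2.imwrite(f"pics/{n}0.png",im[:,:,::-1]); print(n,np.round(c["world_from_camera"],3).tolist(),c["intrinsics"][0][0])
o=observe();print(o["time_s"],o["tcp_rot"],o["opening"])
E
```

```text
pics
scene [[0.74, -0.53, 0.414, 0.166], [-0.672, -0.574, 0.467, -0.513], [-0.01, -0.624, -0.781, 0.925], [0.0, 0.0, 0.0, 1.0]] 441.5735974266721
top [[0.0, -0.98, 0.199, 0.39], [-1.0, -0.001, -0.005, -0.028], [0.005, -0.199, -0.98, 1.247], [0.0, 0.0, 0.0, 1.0]] 463.66724677523496
wrist [[0.239, 0.924, 0.298, 0.074], [0.971, -0.227, -0.076, 0.626], [-0.002, 0.307, -0.952, 0.372], [0.0, 0.0, 0.0, 1.0]] 333.322724821397
0.15 [-1.69887319  1.56929596 -1.940712  ] 0.08565271673960989
```

View pics/scene0.png

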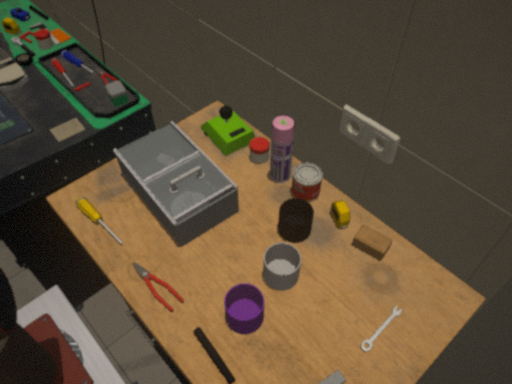

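View pics/top0.png

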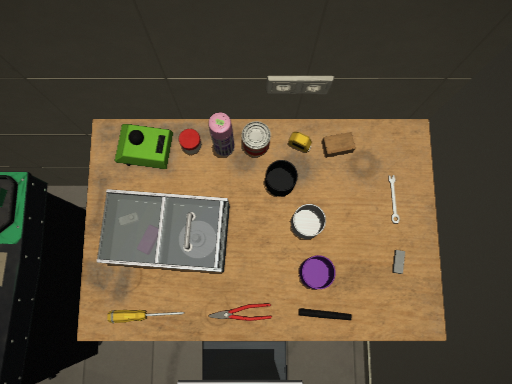

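View pics/wrist0.png

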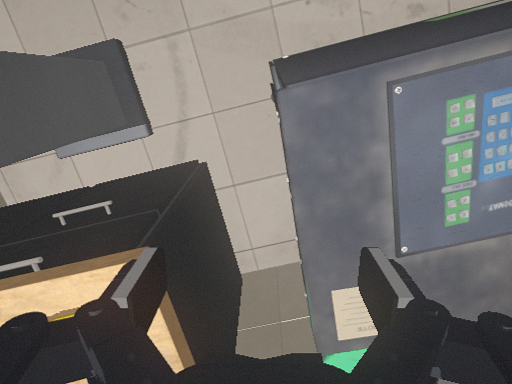

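```bash
python3 - <<'E'
import cv2,numpy as np
z=np.load("pics/top0.npz");im=z["im"][:,:,::-1]
cv2.imwrite("pics/topbox.png",cv2.resize(im[180:280,90:240],None,fx=5,fy=5,interpolation=cv2.INTER_CUBIC))
cv2.imwrite("pics/toptin.png",cv2.resize(im[150:300,250:350],None,fx=4,fy=4,interpolation=cv2.INTER_CUBIC))
E
```

```text
(no output)
```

View pics/topbox.png

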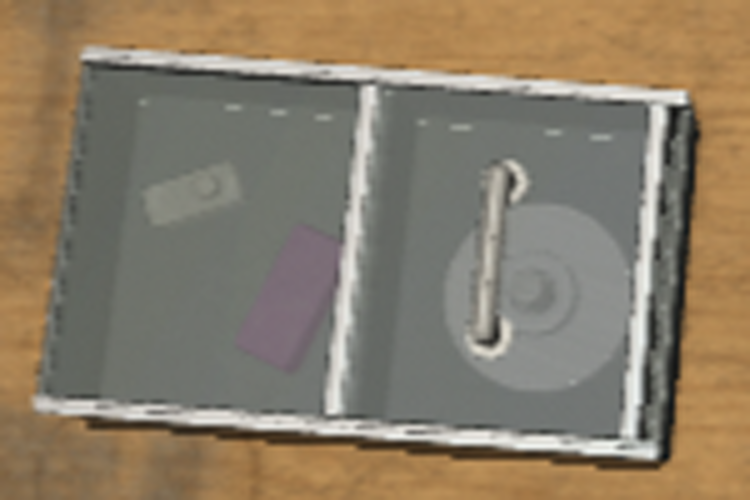

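View pics/toptin.png

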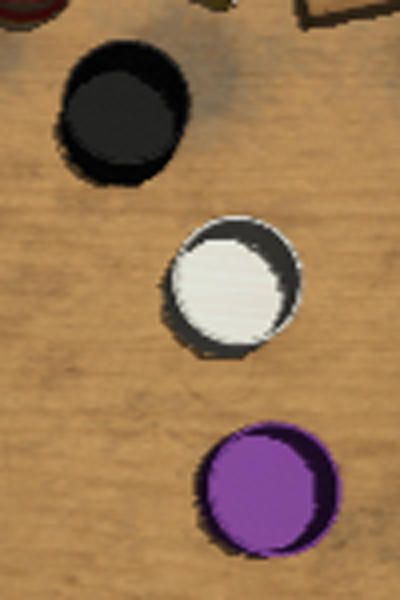

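```bash
cat > h.py <<'E'
import numpy as np,cv2
def P(z,u,v,h):
    K,T=z["K"],z["T"]
    r=T[:3,:3]@np.linalg.solve(K,[u,v,1.]);o=T[:3,3]
    return o+r*(h-o[2])/r[2]
E
python3 - <<'E'
from h import *
z=np.load("pics/top0.npz");d=z["d"]
c=[P(z,90+a/5,180+b/5,.099) for a,b in[(88,50),(690,95),(658,458),(36,404)]]
for p in c:print(np.round(p,4))
C=np.mean(c,0);print("box",C, [np.linalg.norm(c[i]-c[(i+1)%4]) for i in range(4)],[np.degrees(np.arctan2(*(c[a]-c[b])[:2])) for a,b in((0,1),(3,2))],)
for a,b in[(499,165),(485,343)]:print("bar",P(z,90+a/5,180+b/5,.128))
print("post",P(z,90+535/5,180+288/5,.080))
print("tin",P(z,250+236/4,150+281/4,.075),P(z,250+168/4,150+281/4,.075),P(z,250+302/4,150+281/4,.075))
def dz(u,v):
    p=z["T"][:3,:3]@(np.linalg.solve(z["K"],[u,v,1.])*d[v,u])+z["T"][:3,3];return np.round(p,4)
print(dz(189,231),dz(197,238),dz(308,222),dz(300,204),dz(200,255))
for n,u,v,h in[("black",281,176,.07),("purple",317,271,.07),("spray",220,120,.197),("grease",256,137,.076)]:print(n,P(z,u,v,h))
E
```

```text
[0.6237 0.3325 0.099 ]
[0.6009 0.0286 0.099 ]
[0.4209 0.0423 0.099 ]
[0.4469 0.3469 0.099 ]
box [0.52311319 0.18755576 0.099     ] [np.float64(0.304748881564553), np.float64(0.18051986836183126), np.float64(0.30572860915124267), np.float64(0.17739615578626083)] [np.float64(4.29040532957074), np.float64(4.876497743181973)]
bar [0.56081991 0.11983312 0.128     ]
bar [0.47450223 0.12421537 0.128     ]
post [0.5056667  0.10640227 0.08      ]
tin [ 0.55049385 -0.17708836  0.075     ] [ 0.55046358 -0.13376708  0.075     ] [ 0.55052324 -0.21915042  0.075     ]
[0.5166 0.1203 0.1302] [0.503  0.1044 0.0969] [ 0.5552 -0.183   0.0063] [ 6.054e-01 -1.631e-01  3.000e-04] [0.4612 0.0961 0.0965]
black [ 0.66733636 -0.10747743  0.07      ]
purple [ 0.42321928 -0.19468093  0.07      ]
spray [0.77426103 0.04483491 0.197     ]
grease [ 0.77151374 -0.04236564  0.076     ]
```

```bash
cat >> h.py <<'E'
from plant import *
def ori(r): return [r,np.pi/2,0]
def snap(name,cam="wrist"):
    c=get_calibration(cam);im,d=get_image(cam)
    np.savez(f"pics/{name}.npz",im=im,d=d,K=c["intrinsics"],T=c["world_from_camera"])
    cv2.imwrite(f"pics/{name}.png",im[:,:,::-1])
def st():
    o=observe();print(round(o["time_s"],2),np.round(o["eef_pos"],4),"F",np.round(o["ft_force"],1),"op",round(o["opening"],4))
E
python3 - <<'E'
from h import *
movep([0.515,0.122,0.23],ori(0.078));st();snap("w1")
E
```

```text
2.33 [0.5149 0.1228 0.23  ] F [-0.3 -1.4  0.3] op 0.0853
```

View pics/w1.png

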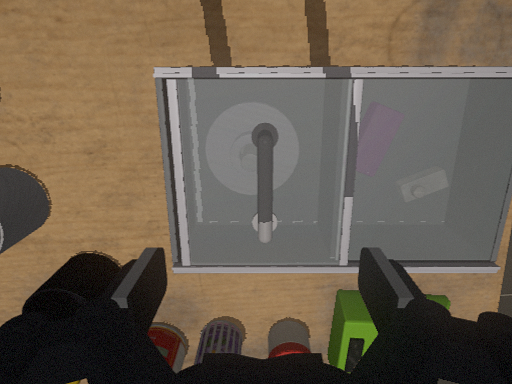

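```bash
python3 - <<'E'
from h import *
z=np.load("pics/w1.npz")
for u,v in[(265,140),(265,230),(265,185)]:print("bar",P(z,u,v,.134))
for u,v in[(160,73),(175,270),(500,270)]:print("rail",P(z,u,v,.099))
print("post",P(z,248,155,.080))
im=z["im"][60:280,150:360,::-1]
cv2.imwrite("pics/w1c.png",cv2.resize(im,None,fx=2.7,fy=2.7,interpolation=cv2.INTER_CUBIC))
E
```

```text
bar [0.47964161 0.12817755 0.134     ]
bar [0.55047554 0.12289569 0.134     ]
bar [0.51351574 0.12565166 0.134     ]
rail [0.42741415 0.05061093 0.099     ]
rail [0.6017175  0.03473135 0.099     ]
rail [0.62509423 0.33844545 0.099     ]
post [0.50156347 0.11172099 0.08      ]
```

View pics/w1c.png

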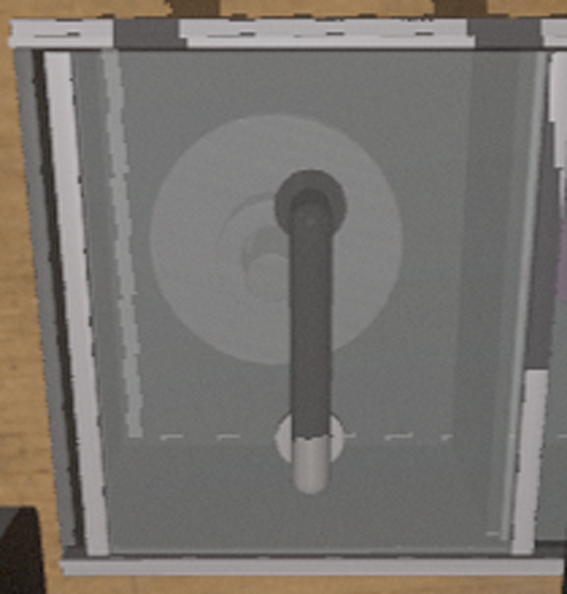

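```bash
python3 - <<'E'
from h import *
st();snap("w2");snap("t2","top");st()
z=np.load("pics/w2.npz");y=np.load("pics/w1.npz")
print(z["T"][:3,3]-y["T"][:3,3])
a=cv2.phaseCorrelate(cv2.cvtColor(y["im"][60:240],7).astype(np.float32),cv2.cvtColor(z["im"][60:240],7).astype(np.float32));print(a)
print(z["T"])
cv2.imwrite("pics/t2c.png",cv2.resize(z["im"][60:280,150:360,::-1],None,fx=2.7,fy=2.7,interpolation=cv2.INTER_CUBIC))
E
```

```text
2.38 [0.5149 0.1228 0.2301] F [-0.1  0.3  0.2] op 0.0852
2.48 [0.5149 0.1227 0.23  ] F [ 0.4 -0.4  0.2] op 0.0853
[-1.30750129e-05  5.12055768e-05 -1.56406826e-05]
((-0.04772363083759501, -0.03486957927847811), 0.9607572151554955)
[[ 7.67989503e-02  9.48839578e-01  3.06276634e-01  4.37178263e-01]
 [ 9.97046480e-01 -7.29355601e-02 -2.40566085e-02  1.29532058e-01]
 [-4.87404421e-04  3.07219562e-01 -9.51638536e-01  3.72039152e-01]
 [ 0.00000000e+00  0.00000000e+00  0.00000000e+00  1.00000000e+00]]
```

View pics/t2.png

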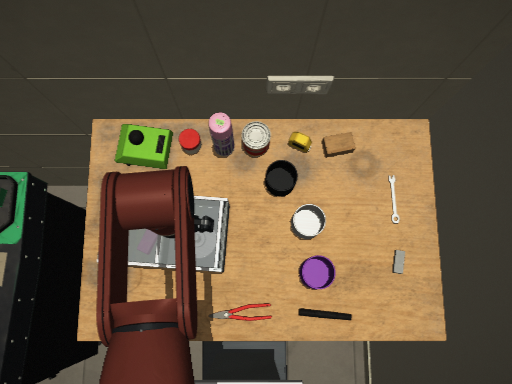

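```bash
python3 - <<'E'
from h import *
z=np.load("pics/w2.npz")
R=np.array([[0,np.sin(.078),np.cos(.078)],[0,np.cos(.078),-np.sin(.078)],[-1,0,0]])
Ti=np.linalg.inv(z["T"])
for s in(-1,1):
  for dx,dy in((-.013,.0426),(0,.0426),(-.032,.0426)):
    p=np.array([.5149,.1227,.23])+R@[dx,s*dy,0]
    c=Ti[:3,:3]@p+Ti[:3,3];print(s,dx,(z["K"]@c/c[2])[:2],c[2])
print(z["K"])
cv2.imwrite("pics/w2f.png",cv2.resize(z["im"][230:330,80:440,::-1],None,fx=2.2,fy=2.2,interpolation=cv2.INTER_CUBIC))
E
```

```text
-1 -0.013 [163.60214399 264.04938689] 0.14677236856368153
-1 0 [171.27378299 249.58512651] 0.15914366953109765
-1 -0.032 [149.73653972 290.19187229] 0.12869123638053498
1 -0.013 [357.0992635  264.29096932] 0.14676230605081592
1 0 [349.72861224 249.80701332] 0.15913360701823198
1 -0.032 [370.42106642 290.469444  ] 0.12868117386766934
[[333.32272482   0.         262.11892617]
 [  0.         333.32272482 185.58932228]
 [  0.           0.           1.        ]]
```

View pics/w2f.png

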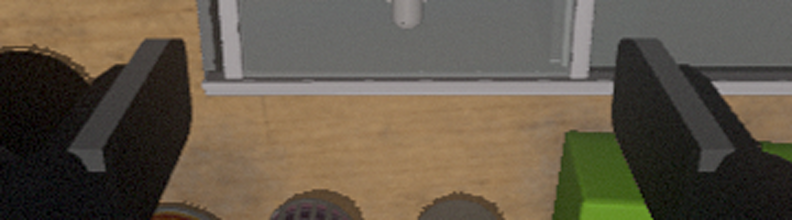

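```bash
python3 - <<'E'
from h import *
gripper_to(0.05,30)
move_l([0.515,0.1243,0.110],feed=0.15,max_force=15);st()
gripper_to(0.0,40);hold(0.2);st()
p=observe()["eef_pos"]
u=np.array([np.sin(.078),np.cos(.078),0])
print(move_l(p+u*0.165,feed=0.1,max_force=15));st();snap("w3");snap("s3","scene");st()
E
```

```text
3.87 [0.5158 0.1244 0.111 ] F [-0.1 -0.2  0.8] op 0.05
4.5 [0.5156 0.1244 0.111 ] F [-0.3 -0.7  6.3] op 0.0106
True
5.74 [0.5259 0.2597 0.1111] F [-0.3 -4.8  5.6] op 0.0105
5.84 [0.5259 0.2597 0.1111] F [-1.4 -3.3  5.6] op 0.0104
```

View pics/s3.png

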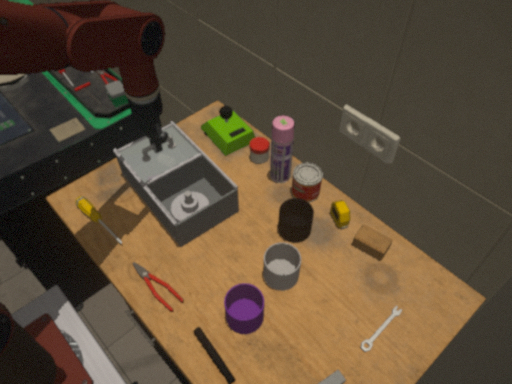

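View pics/w3.png

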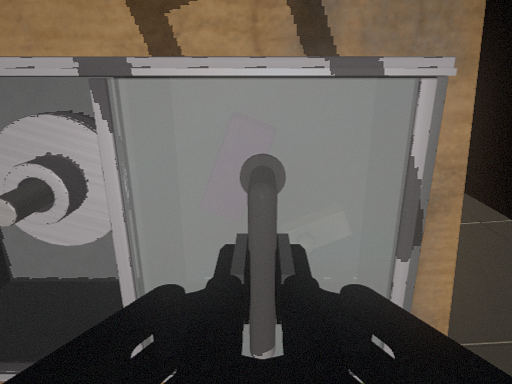

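```bash
python3 - <<'E'
from h import *
gripper_to(0.05);p=observe()["eef_pos"]
move_l([p[0],p[1],0.20],feed=0.2)
move_l([0.50,0.108,0.20],feed=0.2)
gripper_to(0.085);hold(.2);st();snap("w4")
E
```

```text
8.46 [0.5    0.1081 0.2   ] F [ 0.2  0.3 -0.5] op 0.0849
```

View pics/w4.png

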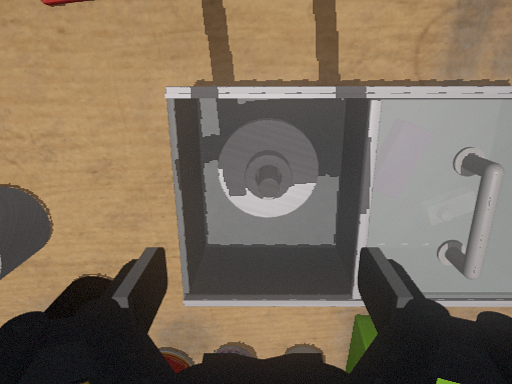

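```bash
python3 - <<'E'
from h import *
z=np.load("pics/w4.npz")
cv2.imwrite("pics/w4c.png",cv2.resize(z["im"][110:230,205:335,::-1],None,fx=5,fy=5,interpolation=cv2.INTER_CUBIC))
E
```

```text
(no output)
```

View pics/w4c.png

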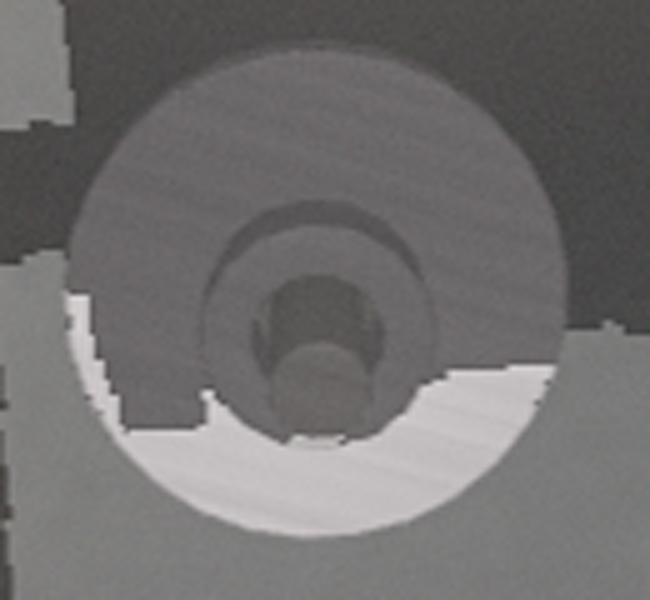

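```bash
python3 - <<'E'
from h import *
z=np.load("pics/w4.npz")
for n,a,b,h in(("plate",317,292,.026),("collar",319,337,.05),("post",322,392,.08)):print(n,P(z,205+a/5,110+b/5,h))
for a in(67,567):print(P(z,205+a/5,168.4,.026))
for u,v in[(170,92),(186,300)]:print("rail",P(z,u,v,.099))
E
```

```text
plate [0.50647123 0.113683   0.026     ]
collar [0.50860302 0.11356421 0.05      ]
post [0.50927942 0.11356419 0.08      ]
[0.50274625 0.06480221 0.026     ]
[0.51019145 0.1625014  0.026     ]
rail [0.42644949 0.04898519 0.099     ]
rail [0.59860319 0.03488192 0.099     ]
```

```bash
python3 - <<'E'
from h import *
gripper_to(0.06)
move_l([0.508,0.1122,0.12],feed=0.15)
print(move_l([0.508,0.1122,0.0535],feed=0.08,max_force=10));st()
gripper_to(0.0,60);hold(0.2);st();snap("w5")
E
```

```text
False
10.55 [0.5085 0.1122 0.054 ] F [-0.6 -0.5  0.1] op 0.0601
11.22 [0.5084 0.1123 0.0541] F [-2.1 -0.7  5.8] op 0.016
```

View pics/w5.png

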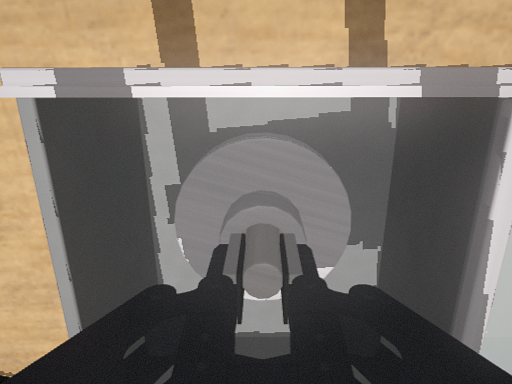

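```bash
python3 - <<'E'
from h import *
move_l([0.5085,0.1122,0.215],feed=0.12);st();snap("w6a")
move_l([0.62,-0.175,0.215],feed=0.2);hold(.2);st();snap("w6")
E
```

```text
12.77 [0.5079 0.1121 0.2139] F [ 1.   0.4 -4.1] op 0.0162
14.71 [ 0.62   -0.1743  0.2152] F [ 0.9 -0.4 -3.1] op 0.0159
```

View pics/w6.png

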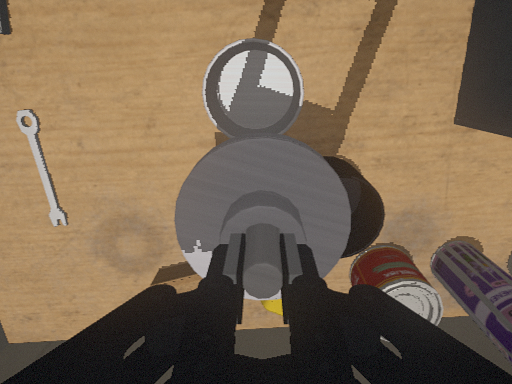

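```bash
python3 - <<'E'
from h import *
z=np.load("pics/w6.npz")
cv2.imwrite("pics/w6c.png",cv2.resize(z["im"][30:145,195:315,::-1],None,fx=5,fy=5,interpolation=cv2.INTER_CUBIC))
cv2.imwrite("pics/w6d.png",cv2.resize(z["im"][130:310,165:360,::-1],None,fx=3,fy=3,interpolation=cv2.INTER_CUBIC))
E
```

```text
(no output)
```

View pics/w6c.png

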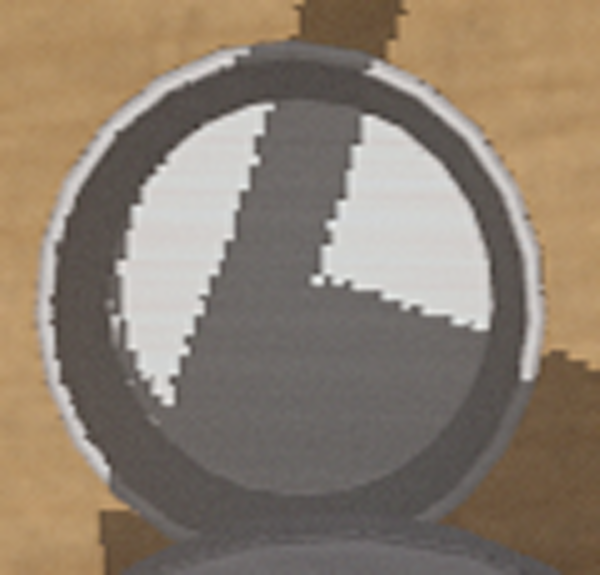

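View pics/w6d.png

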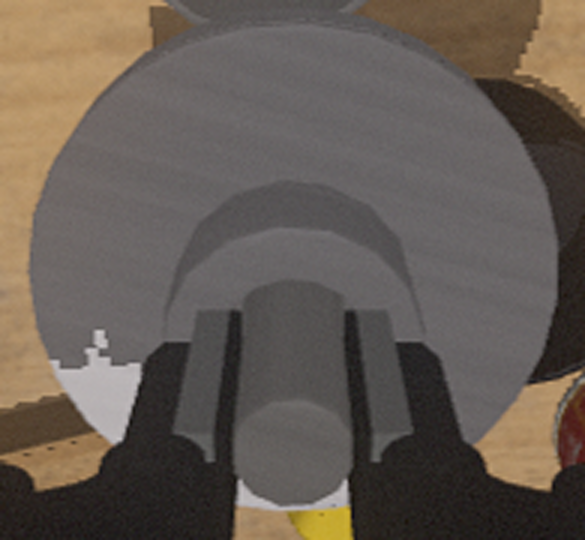

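```bash
cat >> h.py <<'E'
from scipy.optimize import least_squares
def circ(z,pts,h,r):
    q=np.array([P(z,u,v,h)[:2] for u,v in pts])
    s=least_squares(lambda c:np.hypot(*(q-c[:2]).T)-c[2],[*q.mean(0),r]);
    s2=least_squares(lambda c:np.hypot(*(q-c).T)-r,q.mean(0))
    return s.x,s2.x,np.round(s2.fun*1e3,1)
E
python3 - <<'E'
from h import *
z=np.load("pics/w6.npz")
o=[(38,310),(543,290),(290,42),(58,205),(108,120),(200,60),(385,62),(455,115),(512,190),(107,475),(530,375)]
print("tin",*circ(z,[(195+a/5,30+b/5) for a,b in o],.075,.042))
zt=.2152-.048
print("post",P(z,165+293/3,130+453/3,zt+.074))
c=[(30,270),(40,190),(90,105),(170,45),(290,22),(400,40),(480,90),(540,180),(557,270),(540,350),(75,395)]
print("cover",*circ(z,[(165+a/3,130+b/3) for a,b in c],zt+.020,.05))
z=np.load("pics/top0.npz")
o=[(236,216),(302,283),(172,285),(195,232),(283,240),(298,315),(268,342)]
print("toptin",*circ(z,[(250+a/4,150+b/4) for a,b in o],.075,.042))
E
```

```text
tin [ 0.55295621 -0.17659822  0.04078785] [ 0.55414084 -0.17663919] [-0.8 -0.5  0.1 -0.8 -0.1 -0.2  0.1 -1.  -1.  -2.3 -1.5]
post [ 0.61998586 -0.17326179  0.2412    ]
cover [ 0.61918395 -0.17336144  0.04873923] [ 0.62048409 -0.17341923] [-1.2 -0.5 -0.1  0.2 -0.5 -0.1 -0.2 -1.  -1.1 -1.4 -2.1]
toptin [ 0.5491936  -0.17777968  0.04203732] [ 0.54921055 -0.17779661] [ 1.3 -0.7 -0.5  0.  -1.1  1.3 -0.1]
```

```bash
python3 - <<'E'
from h import *
move_l([0.635,-0.1772,0.142],feed=0.15);hold(.2);st();snap("w7")
z=np.load("pics/w7.npz")
cv2.imwrite("pics/w7c.png",cv2.resize(z["im"][0:150,180:330,::-1],None,fx=4,fy=4,interpolation=cv2.INTER_CUBIC))
E
```

```text
15.61 [ 0.6359 -0.1776  0.1438] F [-0.3 -0.3 -3.3] op 0.0159
```

View pics/w7c.png

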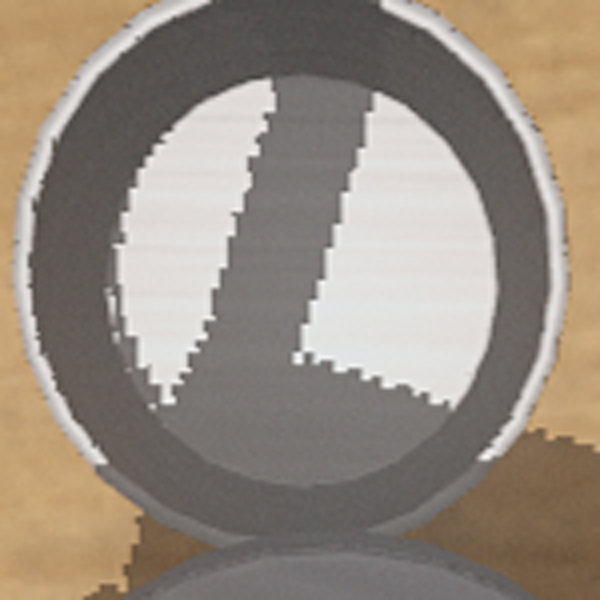

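```bash
python3 - <<'E'
from h import *
z=np.load("pics/w7.npz")
o=[(13,275),(568,275),(98,468),(497,462),(155,515),(430,520),(48,135),(105,55),(165,5),(432,8),(503,75),(550,165)]
print("tin",*circ(z,[(180+a/4,0+b/4) for a,b in o],.075,.042))
E
```

```text
tin [ 0.55366652 -0.17617459  0.04112996] [ 0.55385862 -0.1762129 ] [-0.1 -1.  -1.1 -1.1 -1.2 -0.9 -1.1 -1.3 -0.7 -0.1 -0.6 -1. ]
```

```bash
python3 - <<'E'
from h import *
move_l([0.5532,-0.1775,0.142],feed=0.12);hold(.2);st();snap("w8");snap("s8","scene")
print(move_l([0.5532,-0.1775,0.109],feed=0.03,max_force=8));st()
hold(.2);st();snap("w9");snap("s9","scene")
for n in("s8","s9"):
  cv2.imwrite(f"pics/{n}c.png",cv2.resize(np.load(f"pics/{n}.npz")["im"][200:330,200:340,::-1],None,fx=4,fy=4,interpolation=cv2.INTER_CUBIC))
E
```

```text
16.69 [ 0.5538 -0.1775  0.142 ] F [ 0.7  0.4 -4.1] op 0.0162
True
17.74 [ 0.5528 -0.1774  0.1112] F [-0.4 -0.3  5.6] op 0.0161
17.94 [ 0.5528 -0.1774  0.1111] F [-0.8 -0.3  5.3] op 0.016
```

View pics/s9c.png

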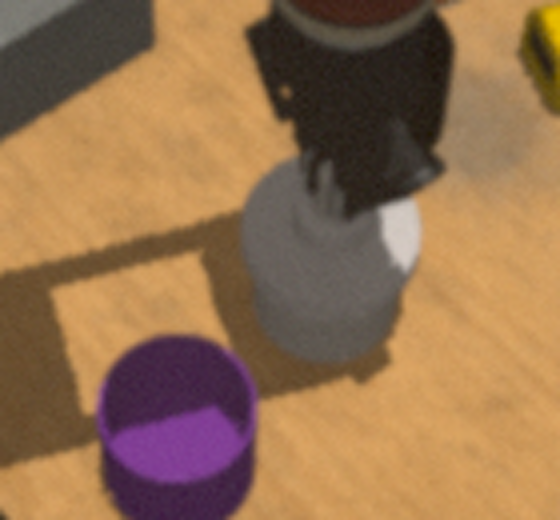

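View pics/s8c.png

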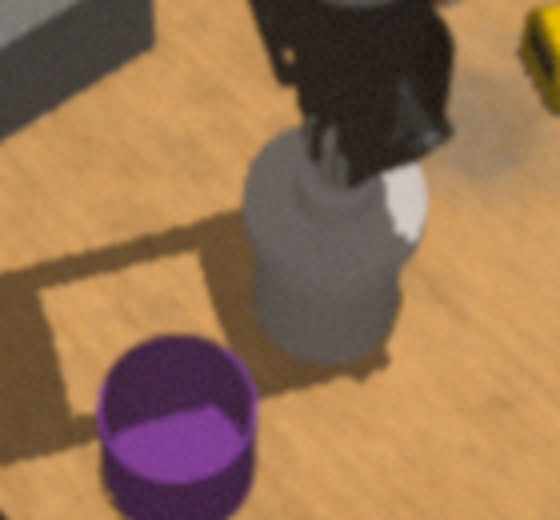

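```bash
python3 - <<'E'
from h import *
gripper_to(0.06);st()
move_l([0.5528,-0.1774,0.25],feed=0.15);hold(.2);st();snap("w10")
z=np.load("pics/w10.npz")
cv2.imwrite("pics/w10c.png",cv2.resize(z["im"][90:270,170:350,::-1],None,fx=3.3,fy=3.3,interpolation=cv2.INTER_CUBIC))
E
```

```text
18.53 [ 0.5513 -0.1767  0.1091] F [ 0.3 -0.2 -0.7] op 0.06
19.82 [ 0.5523 -0.1772  0.2488] F [0.  0.4 0.7] op 0.0599
```

View pics/w10.png

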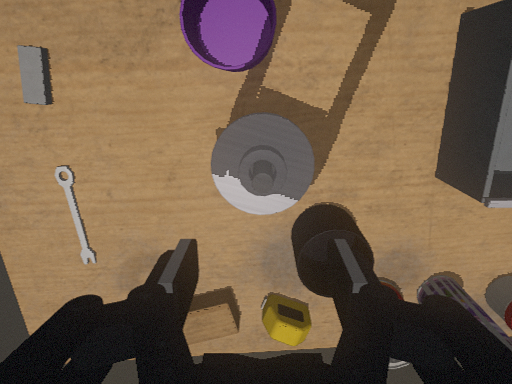

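View pics/w10c.png

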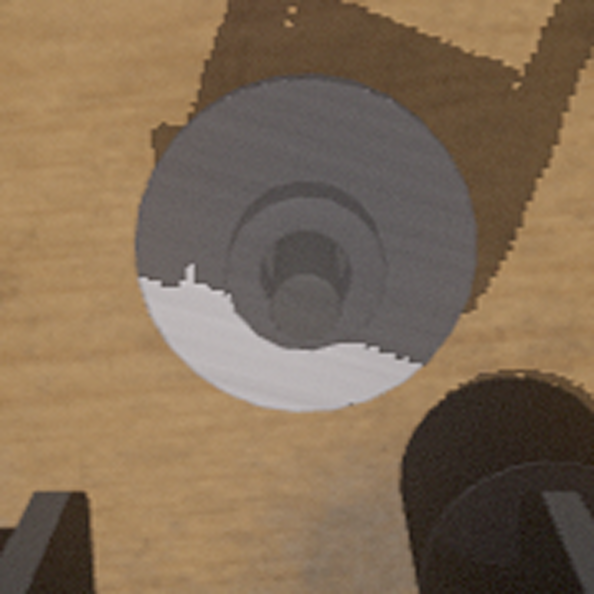

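```bash
python3 - <<'E'
from h import *
z=np.load("pics/w10.npz")
s=3.3
f=lambda a,b:(170+a/s,90+b/s)
o=[(136,243),(476,243),(306,76),(306,411),(186,124),(426,124),(186,363),(426,363)]
print("plate",*circ(z,[f(a,b) for a,b in o[:4]],.083,.05))
print("post",P(z,*f(307,308),.137),"collar",P(z,*f(307,273),.107))
d=z["d"];T=z["T"]
for u,v in[(230,150),(300,150),(240,200),(290,200),(262,140),(262,175),(262,205)]:
    print(np.round(T[:3,:3]@(np.linalg.solve(z["K"],[u,v,1.])*d[v,u])+T[:3,3],4))
E
```

```text
plate [ 0.5530127  -0.17630371  0.04933627] [ 0.5530469  -0.17630655] [-1.  -1.  -0.3 -0.4]
post [ 0.55356427 -0.17608184  0.137     ] collar [ 0.55296076 -0.17601336  0.107     ]
[ 0.535  -0.2057  0.0832]
[ 0.5403 -0.1401  0.0822]
[ 0.5854 -0.2012  0.0832]
[ 0.5892 -0.1522  0.0829]
[ 0.5281 -0.1751  0.0822]
[ 0.5467 -0.1764  0.1368]
[ 0.5927 -0.1801  0.0821]
```

```bash
python3 - <<'E'
from h import *
movep([0.5255,0.2597,0.20],ori(.078))
gripper_to(0.05)
move_l([0.5255,0.2597,0.110],feed=0.15,max_force=15);st()
gripper_to(0.0,40);hold(.1);p=observe()["eef_pos"];st()
u=np.array([np.sin(.078),np.cos(.078),0])
print(move_l(p-u*0.163,feed=0.1,max_force=15));st();q=observe()["eef_pos"];print("travel",(p-q)@u)
print(move_l(q-u*0.006,feed=0.03,max_force=15));st();print("travel",(p-observe()["eef_pos"])@u)
snap("w11");snap("s11","scene")
E
```

```text
22.51 [0.5261 0.2599 0.1109] F [-0.4 -0.2  0.8] op 0.05
23.04 [0.5262 0.2597 0.1113] F [-2.4 -1.5  5.8] op 0.0103
True
24.36 [0.5152 0.1151 0.1113] F [1.1 4.3 2.5] op 0.0104
travel 0.14500381356523248
True
24.57 [0.5152 0.1153 0.1113] F [0.1 2.5 1.8] op 0.0104
travel 0.14486799767099168
```

View pics/s11.png

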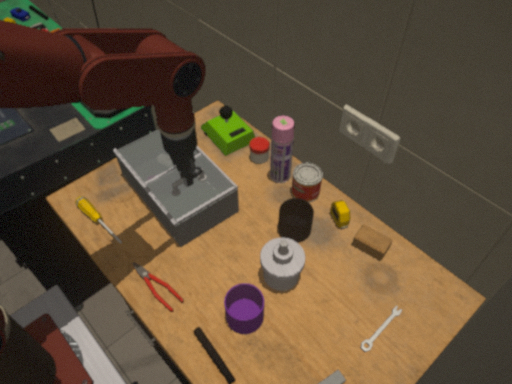

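View pics/w11.png

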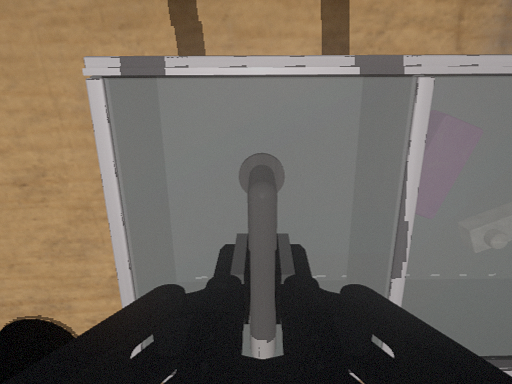

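```bash
python3 - <<'E'
from h import *
gripper_to(0.05);p=observe()["eef_pos"]
move_l([p[0],p[1],0.2],feed=0.15)
snap("w12")
movep([0.553,-0.1773,0.22],ori(.078))
gripper_to(0.07)
print(move_l([0.553,-0.1773,0.12],feed=0.12,max_force=10),move_l([0.553,-0.1773,0.084],feed=0.05,max_force=8));hold(.2);st();snap("w13");snap("s13","scene");snap("t13","top")
z=np.load("pics/s13.npz")
cv2.imwrite("pics/s13c.png",cv2.resize(z["im"][180:330,200:350,::-1],None,fx=3.6,fy=3.6,interpolation=cv2.INTER_CUBIC))
E
```

```text
False False
29.43 [ 0.5533 -0.1774  0.0844] F [ 0.7  0.9 -0.4] op 0.0701
```

View pics/w12.png

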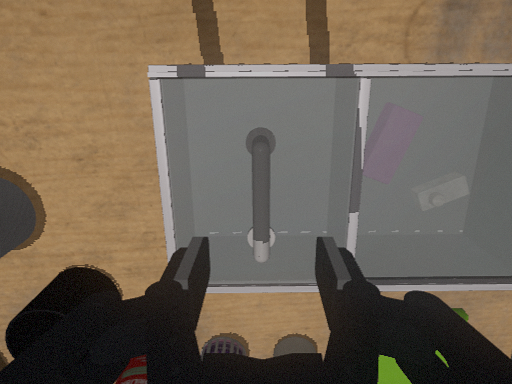

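View pics/w13.png

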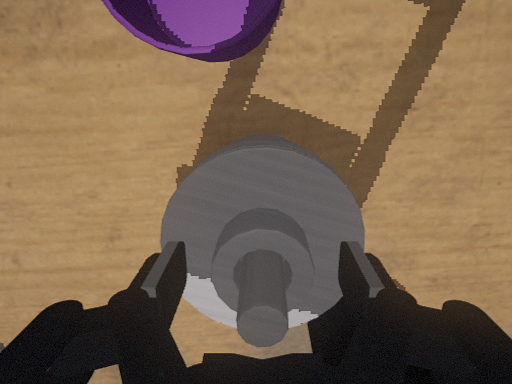

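View pics/s13c.png

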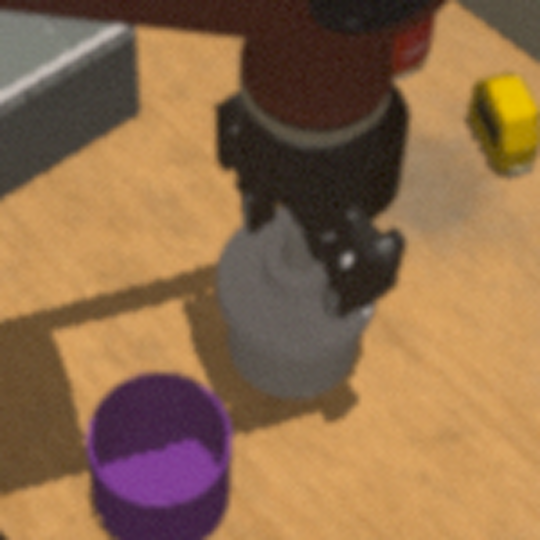

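```bash
python3 - <<'E'
from h import *
gripper_to(0.0,40);hold(.2);st();snap("w14")
p=observe()["eef_pos"]
move_l([p[0],p[1],p[2]+.012],feed=0.03);st();snap("w15");snap("s15","scene")
E
```

```text
30.14 [ 0.5533 -0.1775  0.0843] F [-0.3  0.   2.7] op 0.0419
30.75 [ 0.5532 -0.1774  0.0964] F [ 0.5  0.8 -1.1] op 0.0421
```

View pics/w14.png

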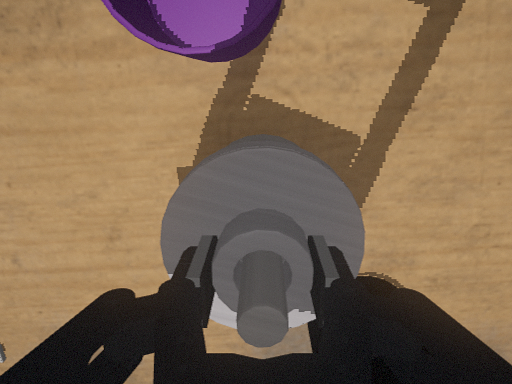

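View pics/w15.png

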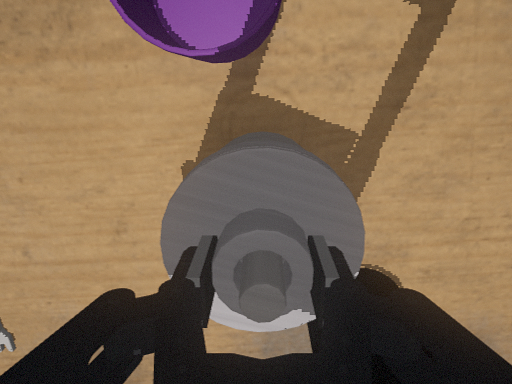

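```bash
python3 - <<'E'
from h import *
move_l([0.5532,-0.1774,0.20],feed=0.06);hold(.3);st();snap("w16");snap("s16","scene");snap("t16","top")
z=np.load("pics/s16.npz")
cv2.imwrite("pics/s16c.png",cv2.resize(z["im"][150:330,180:350,::-1],None,fx=3.3,fy=3.3,interpolation=cv2.INTER_CUBIC))
E
```

```text
33.02 [ 0.5531 -0.1774  0.1999] F [-0.4 -0.1 -0.9] op 0.042
```

View pics/s16c.png

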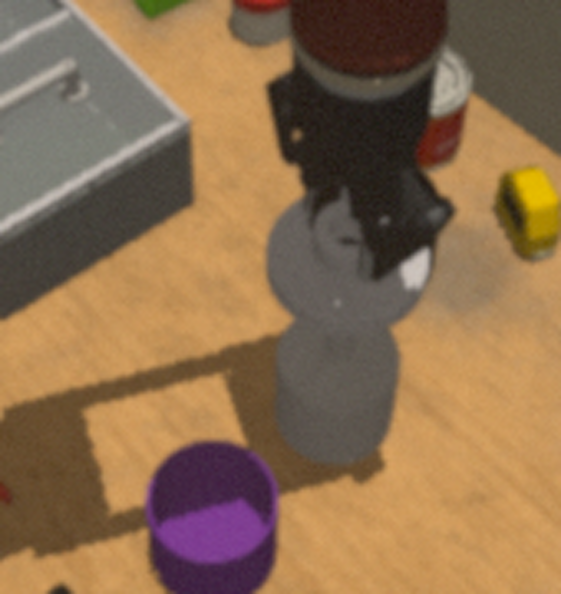

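View pics/t16.png

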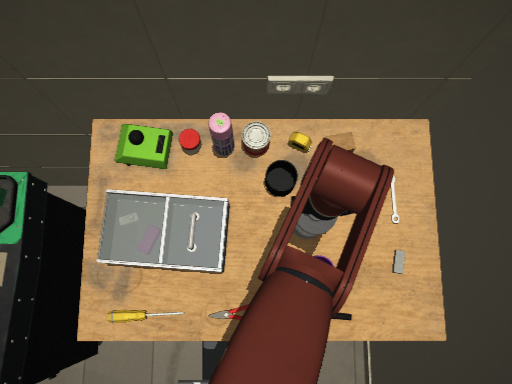

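View pics/w16.png

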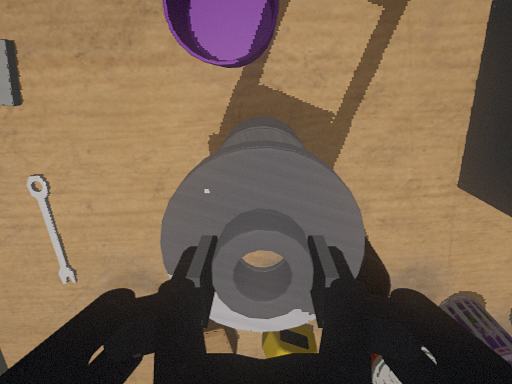

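```bash
python3 - <<'E'
from h import *
z=np.load("pics/w12.npz")
print(P(z,261,190,.134), "expect ~ (.51,.1155+~.0012)")
st();hold(.3);job_done();
E
```

```text
[0.50682581 0.11657199 0.134     ] expect ~ (.51,.1155+~.0012)
33.17 [ 0.5532 -0.1774  0.2   ] F [ 0.1  0.3 -1.6] op 0.042
the job is handed in; nothing more can be done
```

The job is done and handed in at about 33.5 s of the 72 s allowed. The arm is holding the outer cover in the air above the seated inner lid.

- **Guard opened:** I slid it until it hit its stop. It had started about 9 mm ajar.
- **Lid set moved:** I lifted it by the inner lid's post in one piece and lowered it onto the grey steel tin. The cover plate then measured about 82.5 mm high (83 expected) and the post top 136.8 mm (137 expected), so the inner lid is seated.
- **Guard shut:** It travelled 145.0 mm to its closed stop. A look after letting go showed the handle still at the shut position, to within about 1 mm.
- **Cover lifted:** I raised it straight up by the collar, about 116 mm. The underside of its skirt is now at about 180 mm, clear of the post top at 137 mm. The force change matched the cover's weight alone, and the inner lid is still on the tin. I didn't re-measure the lid's height after the lift.

The wrist and top cameras disagreed by 4–6 mm. I corrected the wrist camera's sideways error of about 1 mm using the fingers, and used its readings for the placing. No other check failed, and the other things on the bench were not touched.

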